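# Lock the filter adapter onto the rinse canister

### The job

On the lab bench, the rinse canister (blue band) has a blue-capped filter adapter standing in its coupler with both cam arms still raised. Swing its two cam arms down together until both hang fully home against the sides of the coupler, leaving the adapter seated, and let go. Do not touch the waste canister (yellow band, empty coupler), whose arms stay up.

Things in the scene. Friction and masses are not known exactly. Their poses are not given: they have to be found in the camera images.
- adapter: Grooved metal adapter with low blue cap (34 mm wide), loose, already seated upright in the rinse canister's coupler (38 mm wide, vertical). Origin: on the coupler's axis, under the 39 mm flange that rests on the rim, 163 mm above the bench; cap top 13 mm above it. z up; y at the start runs along the line through the two cam arms. Canister: blue band, 140 mm wide, top 100 mm high, fixed.
- cam_left (a joint): Cam arm on the adapter's +y side: steel, red end, 18 mm wide, 7 thick, 50 long from its pivot. Pivot pin along the adapter's x, 24 mm from the coupler's axis, 8 mm below the adapter's origin. Rad: 0 = raised, pointing outward 40 deg above level; 0.70 = level; 2.27 = fully home at its stop, hanging straight down beside the coupler. Starts at 0 to 0.35.
- cam_right (a joint): The same arm, mirrored, on the adapter's -y side; same values. Each arm stays where it is left and needs about 0.08 N m to turn (4 N at 20 mm from the pivot). Both home, they measure 55 mm over their outer faces and end 50 mm below the pivots.
- waste_tank: The other canister, to be left alone: same size, same coupler, both arms raised likewise, but a yellow band and an empty coupler. Fixed. Origin: centre of its underside, on the bench; z up. Its arms stand on its +y and -y sides, ends up to 192 mm above the bench and up to 75 mm from its axis.
Mind the look-alikes: they are no part of the job. Leave any turquoise look-alike of the part that bears cam_left alone. Of the things shaped like the adapter, the metal one is meant.

How it is judged:
By the outcome, as a careful person would: the job done as asked, in the order asked, and still so for the second after the job is handed in, with the robot touching nothing.
It also fails if it takes over 32 s, if anything falls off the work surface, if the arm or the gripper's body presses on something with over 40 N, if the wrist force passes 120 N, or if a joint passes its speed limit or range.

### The arm

A 7-joint arm with a two-finger parallel gripper is mounted at the origin on the work surface. World frame = base frame: x ahead of the robot, y to its left, z up, the work surface at z = 0. Lengths are in mm, angles in rad, forces in N, time in s.
With the tool pointing down it reaches from about 425 to 925 mm from the base axis. Payload 6.8 kg.
Tool frame: the origin (TCP) lies on the centre line of the jaws, within the pads' length; the fingertips stand env.tcp_to_tips ahead of it and the grasp point (between the pads) is the TCP (env.tcp_to_tips is the distance from the TCP to the fingertips, in mm); z points along the fingers, y is the direction in which the jaws open and shut (so a half turn about z gives the same grasp; the last joint's range is limited). The gripper opens to 88 mm and grips with 3 to 60 N. Pads are 20 mm wide; open, the fingers measure 115 mm over their backs; the gripper's body (75 mm by 178 mm) begins 61 mm behind the grasp point.
Start: joints at [1.007, 0.477, 0.022, 1.555, -0.011, 1.109, -0.083], TCP at [297.133, -606.101, 241.664] pointing down, gripper open.
Joint ranges: [-2.96, 2.96], [-0.34, 2.1], [-1.41, 1.46], [0.24, 2.44], [-1.37, 4.51], [0.17, 1.92], [-2.96, 2.96]. Speed limits (rad/s): [2.39, 2.39, 3.14, 3.14, 3.14, 3.14, 3.14].

### API

Orientations are given as a 3x3 rotation matrix whose columns are the frame's x, y, z axes.
In Python, from bench import env gives the robot as it stands.
- The arm moves only by the tool arm_command, never from a script. Its argument "moves" is one flat list of numbers, 7 for each row, row after row: the shift along the tool's x, y, z in mm, then the turn, a rotation vector about the tool's x, y, z in rad, then the opening, from 0 (shut) to 1 (fully open). In form: [x, y, z, wx, wy, wz, gripper, x, y, z, wx, wy, wz, gripper, ...]. A call has 1 to 12 rows; each row is the pose to reach, as a shift and turn from the pose commanded when the call began, along the tool's axes at that moment; what a row does not reach only later rows make up. A row lasts 1/10 s, in which the tool goes at most 50 mm and 8.59 degrees, less where a joint would pass 70% of its speed; a pose out of reach is approached as far as the arm can. A call with a gripper value outside its range is refused whole. The fingers move at their own pace and stop on an object; the grip force is fixed at half the most. Time passes only in rows, so rows that repeat a pose let the fingers close. It gives the time, the measured TCP pose, the force and the opening at its end, in the units of the state.
- env.observe(): the state, without advancing time (a new reading comes with each control period).
- env.snapshot(name): name is "scene" or "side" or "wrist"; returns a dict with "pixels" (400x640x3 uint8, blue, green, red), "fx", "fy", "cx", "cy" (pixels), "extrinsics" (4x4, takes a point from world to camera coordinates); the wrist camera has in their place "hand_eye" (4x4, takes a point from camera to tool coordinates, whose origin is the TCP and whose axes are the flange's). Camera axes: x right, y up, looking along -z (the intrinsics and any distortion apply to the point x, -y, -z); pixel columns grow to the right and rows downward; lengths in mm; the calibration is good to about 2 mm. The wrist camera is an equidistant fisheye: a pixel r from the principal point sees the ray r / f radians off the axis. A picture is of the moment at which its call begins: read the wrist's pose just before it. There is no depth.
- env.sign_off(): hands the job in, once; it reports no verdict.
Trained networks look in a picture, given as the dict that the camera call returned (one of the last four; its "shot" number tells which), for a name from the list of things; names that differ only in an ending like _2 or _b are one class to them, and where a whole thing is asked for, a point or a joint stands for the part that bears it (a point fixed in the world has none). Each returns a list of dicts, best first, with "confidence" (0 to 1); they miss things now and then, are a little off and sometimes report something else, mostly with a low value. They report only what shows in the picture. A call takes as long as a camera call. They do not tell look-alikes from the thing itself.
- env.recognise(picture, thing): "box" ([left, top, width, height] in pixels, round what is visible of it).
The state is a dict: "time_s": time; "joint_pos": joint angles; "joint_velocities": joint speeds; "joint_efforts": joint torques, N m; "position": TCP position; "tcp_rot": TCP orientation; "wrist_force": force on the tool from outside, world axes, zero at the start; "torque": the same for the moment, N m; "finger_gap": finger opening in mm.
Only numpy, scipy, OpenCV 4.12 (cv2) and the standard library are available. Lean on these libraries where they do the work, as an engineer would, in place of code of your own. Each camera call takes 0.05 s, during which the arm holds its last target.

## Working session

There is one attempt and no reset: what is moved stays moved. The work goes in short steps, Python scripts to look and compute and a tool call to move; the robot and the scene stay as the last step left them, time stands still between calls to the robot, and variables do not carry over. Pictures are saved under pics/ and viewed, and the job is handed in when it is done.

Besides the shell and the picture viewer there is one more tool, called after "Call:" by a JSON object that holds its "name" and its "arguments", one argument or row to a line. arm_command: Moves the arm, as the interface text tells. Its arguments: {"type":"object","properties":{"moves":{"type":"array","items":{"type":"number"}}},"required":["moves"]}

```bash
mkdir -p pics; ls; python3 - <<'E'
from bench import env
import cv2
s=env.observe()
for k in ("time_s","position","tcp_rot","wrist_force","finger_gap"): print(k,s[k])
print(env.tcp_to_tips)
for n in ("scene","side","wrist"):
    p=env.snapshot(n); cv2.imwrite(f"pics/{n}0.png",p["pixels"])
    print(n,p["fx"],p["fy"],p["cx"],p["cy"],p.get("extrinsics",p.get("hand_eye")))
    for t in ("adapter","cam_left","waste_tank"):
        print(t,[(r["box"],round(r["confidence"],2)) for r in env.recognise(p,t)])
E
```

```text
pics
time_s 0.0
position [ 296.8332172  -605.61055162  240.74297788]
tcp_rot [[ 8.97904339e-01  4.40189654e-01 -9.30760495e-04]
 [ 4.40190600e-01 -8.97903132e-01  1.48359599e-03]
 [-1.82669160e-04 -1.74183929e-03 -9.99998466e-01]]
wrist_force [0.07501087 0.28803453 0.16250097]
finger_gap 87.98310345347072
19.0
scene 461.52747326075377 461.52747326075377 313.3114788564919 199.15925349934483 [[ 3.85583640e-01  9.22672524e-01 -8.18112672e-04 -2.27748836e+02]
 [-7.79477229e-01  3.26216698e-01  5.34787729e-01  2.29577474e+02]
 [ 4.93700826e-01 -2.05567699e-01  8.44986044e-01 -1.30125693e+03]
 [ 0.00000000e+00  0.00000000e+00  0.00000000e+00  1.00000000e+00]]
adapter [([395.4, 218.7, 17.5, 20.5], 0.68), ([369.8, 246.6, 19.5, 15.7], 0.54)]
cam_left [([390.1, 232.7, 25.7, 26.0], 0.72), ([389.4, 67.7, 17.8, 18.1], 0.72)]
waste_tank [([195.5, 255.8, 91.5, 108.9], 0.88)]
side 388.902439516837 388.902439516837 314.14112264743136 197.72226003578095 [[-8.92301484e-01 -4.51362728e-01  8.35167540e-03  3.79872752e+02]
 [ 3.46070168e-01 -6.72034341e-01  6.54679527e-01 -1.85003634e+02]
 [-2.89885324e-01  5.87061779e-01  7.55860415e-01 -9.51679597e+02]
 [ 0.00000000e+00  0.00000000e+00  0.00000000e+00  1.00000000e+00]]
adapter [([215.9, 172.9, 16.8, 17.6], 0.47), ([224.1, 261.0, 16.0, 17.3], 0.46)]
cam_left [([330.7, 355.2, 16.0, 21.5], 0.63)]
waste_tank [([202.0, 184.6, 20.9, 17.1], 0.71), ([268.7, 101.6, 61.2, 79.7], 0.56)]
wrist 309.70691628693146 309.70691628693146 319.21823203619823 203.12045448477312 [[-4.84632679e-04  9.52401565e-01  3.04845902e-01  8.34795567e+01]
 [ 9.99999787e-01  3.28533562e-04  5.63355769e-04  3.32553219e-02]
 [ 4.36388806e-04  3.04846110e-01 -9.52401522e-01 -1.43391628e+02]
 [ 0.00000000e+00  0.00000000e+00  0.00000000e+00  1.00000000e+00]]
adapter []
cam_left []
waste_tank []
```

View pics/scene0.png

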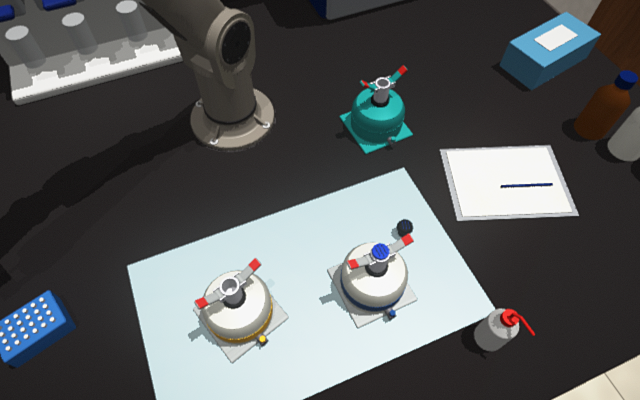

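View pics/side0.png

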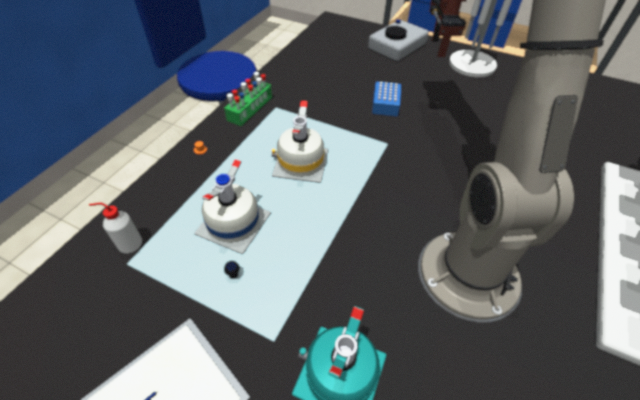

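View pics/wrist0.png

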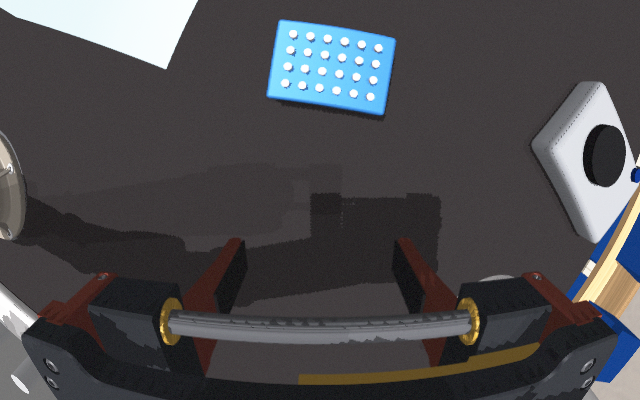

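The scene view shows the rinse canister (blue band, blue cap) at about (380,252) and the waste canister (yellow band) at (235,305). There is also a turquoise look-alike at (380,110) and a dark loose adapter at (404,227). In the side view the blue cap is at about (223,180). I'll zoom in next.

```bash
python3 - <<'E'
import cv2,numpy as np
a=cv2.imread("pics/scene0.png")[205:335,310:430]; b=cv2.imread("pics/side0.png")[145:285,180:280]
a=cv2.resize(a,(480,520),interpolation=cv2.INTER_CUBIC); b=cv2.resize(b,(300,420),interpolation=cv2.INTER_CUBIC)
c=np.zeros((520,790,3),np.uint8); c[:,:480]=a; c[:420,490:]=b
cv2.imwrite("pics/zoom0.png",c)
E
cat > h.py <<'E'
import numpy as np,cv2
CAM={}
K={"scene":(461.52747326,313.31147886,199.1592535),"side":(388.90243952,314.14112265,197.72226004)}
E_={"scene":np.array([[3.85583640e-01,9.22672524e-01,-8.18112672e-04,-2.27748836e+02],[-7.79477229e-01,3.26216698e-01,5.34787729e-01,2.29577474e+02],[4.93700826e-01,-2.05567699e-01,8.44986044e-01,-1.30125693e+03]]),
"side":np.array([[-8.92301484e-01,-4.51362728e-01,8.35167540e-03,3.79872752e+02],[3.46070168e-01,-6.72034341e-01,6.54679527e-01,-1.85003634e+02],[-2.89885324e-01,5.87061779e-01,7.55860415e-01,-9.51679597e+02]])}
def proj(n,P):
    f,cx,cy=K[n]; q=E_[n][:,:3]@np.asarray(P,float)+E_[n][:,3]
    return np.array([cx+f*q[0]/-q[2], cy+f*-q[1]/-q[2]])
def ray(n,u,v):
    f,cx,cy=K[n];R=E_[n][:,:3];t=E_[n][:,3]
    return -R.T@t, R.T@np.array([(u-cx)/f,-(v-cy)/f,-1])
def atz(n,u,v,z):
    o,d=ray(n,u,v); return o+d*(z-o[2])/d[2]
E
python3 - <<'E'
import cv2,numpy as np
from h import *
for n in("scene","side"):
    im=cv2.imread(f"pics/{n}0.png"); hsv=cv2.cvtColor(im,cv2.COLOR_BGR2HSV)
    m=cv2.inRange(hsv,(105,150,60),(130,255,255))
    k,l,st,c=cv2.connectedComponentsWithStats(m)
    for i in range(1,k):
        if st[i,4]>15 and 180<c[i][0]<440 and 150<c[i][1]<350: print(n,"blue",st[i],c[i],atz(n,*c[i],174))
    m=cv2.inRange(hsv,(0,150,90),(8,255,255))|cv2.inRange(hsv,(172,150,90),(180,255,255))
    k,l,st,c=cv2.connectedComponentsWithStats(m)
    for i in range(1,k):
        if st[i,4]>8: print(n,"red",st[i],c[i].round(1),atz(n,*c[i],185).round())
E
```

```text
scene blue [372 244  17  15 200] [380.085 250.93 ] [598.41457034 135.95872688 174.        ]
scene blue [390 310   5   6  24] [392.         312.70833333] [715.11677504  99.98712443 174.        ]
scene red [398  65   9  10  53] [402.   69.6] [182. 408. 185.]
scene red [362  80   7   7  22] [364.9  83.1] [189. 303. 185.]
scene red [402 233  11  12  79] [406.7 239. ] [600. 191. 185.]
scene red [249 259  11  12  76] [254.1 264.3] [537. -97. 185.]
scene red [348 259  11  10  61] [353.  263.4] [606.  74. 185.]
scene red [196 298  12  10  76] [201.3 302.3] [ 570. -207.  185.]
scene red [502 308  33  28 315] [514.8 318.9] [810. 289. 185.]
side blue [217 175  12  10  94] [222.37234043 179.05319149] [599.23117049 137.57258647 174.        ]
side blue [213 221  43  16 112] [235.11607143 232.15178571] [485.43013989 251.33750453 174.        ]
side red [261  74   5   6  22] [263.1  76. ] [ 736. -266.  185.]
side red [246  79   7  11  40] [249.1  84.1] [ 750. -210.  185.]
side red [232  90   7  12  47] [235.3  95. ] [ 754. -145.  185.]
side red [300 100   8   6  40] [303.4 103. ] [ 563. -202.  185.]
side red [234 161   6   5  25] [236.4 163. ] [593.  86. 185.]
side red [206 195   6   4  16] [208.4 196.2] [588. 203. 185.]
side red [103 205  15  13 157] [110.3 211.3] [748. 333. 185.]
side red [351 308  13  11 103] [356.8 313. ] [189. 305. 185.]
side red [331 367  10   8  46] [336.  370.2] [181. 410. 185.]
```

View pics/zoom0.png

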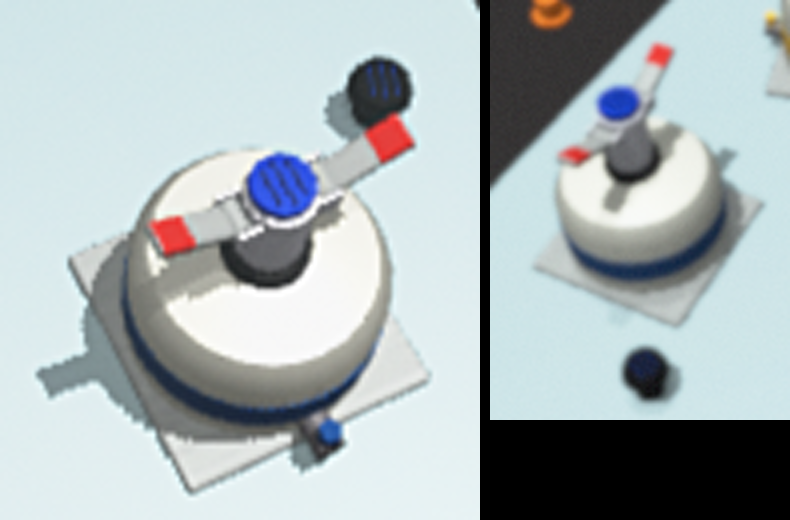

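```bash
python3 - <<'E'
import numpy as np
from h import *
def tri(a,b):
    o1,d1=ray("scene",*a);o2,d2=ray("side",*b)
    A=np.stack([d1,-d2],1);s,*_=np.linalg.lstsq(A,o2-o1,rcond=None)
    p,q=o1+s[0]*d1,o2+s[1]*d2
    return (p+q)/2,np.linalg.norm(p-q)
c=tri((380.1,250.9),(222.4,179.05));r1=tri((406.7,239),(208.4,196.2));r2=tri((353,263.4),(236.4,163))
w1=tri((201.3,302.3),(303.4,103))
for x in(c,r1,r2,w1):print(x)
d=r1[0]-r2[0];print(np.degrees(np.arctan2(d[1],d[0])),(r1[0]+r2[0])/2)
for r in(r1,r2): print(np.hypot(*(r[0]-c[0])[:2]), r[0][2]-155)
# plate edges / tank axis : band bottom
E
```

```text
(array([598.83282694, 136.70942719, 173.70499907]), np.float64(1.660837704235139))
(array([595.61968402, 195.75388646, 173.99727135]), np.float64(0.38970955107621214))
(array([601.44934358,  76.9186399 , 173.10245486]), np.float64(0.33526775207221127))
(array([ 567.22487869, -208.03233413,  179.16724221]), np.float64(0.9145140224378071))
92.80848773874816 [598.5345138  136.33626318 173.5498631 ]
59.13182271552539 18.9972713466546
59.84801085970154 18.102454855308224
```

Call:
{"name": "arm_command", "arguments": {
  "moves": [0, 0, -50, 0, 0, 0, 1, 30, -26, -60, 0, 0, 0.1, 1, 598, -533, -60, 0, 0, 0.407, 1, 598, -533, -60, 0, 0, 0.407, 1, 598, -533, -60, 0, 0, 0.407, 1, 598, -533, -60, 0, 0, 0.407, 1, 598, -533, -60, 0, 0, 0.407, 1, 598, -533, -60, 0, 0, 0.407, 1, 598, -533, -60, 0, 0, 0.407, 1, 598, -533, -60, 0, 0, 0.407, 1, 598, -533, -60, 0, 0, 0.407, 1, 598, -533, -60, 0, 0, 0.407, 1]
}}

```text
time_s: 1.8
position: [501.2, -105.2, 302.1]
tcp_rot: [[0.999, 0.048, 0.001], [0.048, -0.999, -0.0], [0.001, 0.0, -1.0]]
wrist_force: [0.8, -0.8, 0.3]
finger_gap: 87.7
```

Call:
{"name": "arm_command", "arguments": {
  "moves": [109, -237, 0, 0, 0, 0, 1, 109, -237, 0, 0, 0, 0, 1, 109, -237, 0, 0, 0, 0, 1, 109, -237, 0, 0, 0, 0, 1, 109, -237, 0, 0, 0, 0, 1, 109, -237, 0, 0, 0, 0, 1, 109, -237, 0, 0, 0, 0, 1, 109, -237, 0, 0, 0, 0, 1]
}}

```text
time_s: 2.6
position: [597.9, 133.1, 301.4]
tcp_rot: [[0.999, 0.047, -0.0], [0.047, -0.999, -0.001], [-0.001, 0.001, -1.0]]
wrist_force: [0.3, -0.5, 0.6]
finger_gap: 87.9
```

```bash
python3 - <<'E'
from bench import env
import cv2,numpy as np
s=env.observe()
for k in ("time_s","position","tcp_rot","wrist_force"): print(k,s[k])
p=env.snapshot("wrist"); cv2.imwrite("pics/wrist1.png",p["pixels"])
p2=env.snapshot("scene"); cv2.imwrite("pics/scene1.png",p2["pixels"])
H=np.array(p["hand_eye"]);R=np.array(s["tcp_rot"]);t=np.array(s["position"])
def pw(P):
    q=np.linalg.inv(H)@np.append(R.T@(np.array(P)-t),1); v=np.array([q[0],-q[1],-q[2]])
    th=np.arctan2(np.hypot(v[0],v[1]),v[2]);ph=np.arctan2(v[1],v[0]);r=p["fx"]*th
    return [round(p["cx"]+r*np.cos(ph),1),round(p["cy"]+r*np.sin(ph),1)]
for P in [(598.7,136.6,176),(595.6,195.8,174),(601.4,76.9,173)]: print(P,pw(P))
E
```

```text
time_s 2.6
position [597.91316469 133.06840669 301.44897442]
tcp_rot [[ 9.98884709e-01  4.72136903e-02 -4.52526397e-04]
 [ 4.72130397e-02 -9.98883925e-01 -1.35433711e-03]
 [-5.15964596e-04  1.33146148e-03 -9.99998980e-01]]
wrist_force [ 0.26441617 -0.48631918  0.63509943]
(598.7, 136.6, 176) [np.float64(315.0), np.float64(199.4)]
(595.6, 195.8, 174) [np.float64(251.3), np.float64(199.2)]
(601.4, 76.9, 173) [np.float64(379.4), np.float64(198.6)]
```

View pics/wrist1.png

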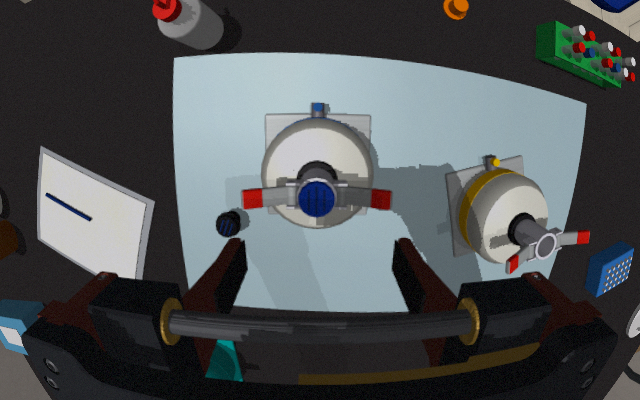

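The wrist view shows the blue cap at about (316,199), with red arm ends at (252,199) and (382,199). These are within 2 px of my predictions. I'll refine with blob centres.

```bash
python3 - <<'E'
import cv2,numpy as np
from bench import env
im=cv2.imread("pics/wrist1.png");hsv=cv2.cvtColor(im,cv2.COLOR_BGR2HSV)
H=np.array([[-4.84632679e-04,9.52401565e-01,3.04845902e-01,8.34795567e+01],[9.99999787e-01,3.28533562e-04,5.63355769e-04,3.32553219e-02],[4.36388806e-04,3.04846110e-01,-9.52401522e-01,-1.43391628e+02],[0,0,0,1]])
s=env.observe();R=np.array(s["tcp_rot"]);t=np.array([597.9,133.07,301.45]);print(s["position"])
def back(u,v,z):
    d=np.array([u-319.218,v-203.12]);r=np.hypot(*d);th=r/309.707
    c=np.array([np.sin(th)*d[0]/r,-np.sin(th)*d[1]/r,-np.cos(th)])
    w=R@(H[:3,:3]@c);o=t+R@H[:3,3]
    P=o+w*(z-o[2])/w[2];return P,R.T@(P-t)
for nm,m,z in(("blue",cv2.inRange(hsv,(105,150,40),(130,255,255)),176),("red",cv2.inRange(hsv,(0,150,90),(8,255,255))|cv2.inRange(hsv,(172,150,90),(180,255,255)),174)):
    k,l,st,c=cv2.connectedComponentsWithStats(m)
    for i in range(1,k):
        if st[i,4]>50 and 230<c[i][0]<400 and 170<c[i][1]<230: 
            P,q=back(*c[i],z);print(nm,st[i],c[i].round(1),P.round(1),q.round(1))
E
```

```text
[597.990493   132.20947342 301.75755478]
blue [299 182  35  35 978] [316.1 198.7] [599.4 135.9 176. ] [  1.6  -3.  125.4]
red [243 189  20  20 344] [252.2 198.3] [596.6 195.2 174. ] [  1.6 -62.3 127.4]
red [372 191  19  19 303] [380.8 199.4] [600.8  76.  174. ] [  0.3  56.9 127.5]
```

Call:
{"name": "arm_command", "arguments": {
  "moves": [1, -3, 0, 0, 0, 0.01, 1, 1, -3, 40, 0, 0, 0.01, 1, 1, -3, 70, 0, 0, 0.01, 1, 1, -3, 90, 0, 0, 0.01, 1, 1, -3, 90, 0, 0, 0.01, 1, 1, -3, 90, 0, 0, 0.01, 1]
}}

```text
time_s: 3.3
position: [599.2, 137.4, 212.3]
tcp_rot: [[0.999, 0.038, 0.0], [0.038, -0.999, -0.0], [0.0, 0.0, -1.0]]
wrist_force: [0.8, -0.4, 0.8]
finger_gap: 87.6
```

```bash
python3 - <<'E'
from bench import env
import cv2,numpy as np
s=env.observe();print(s["time_s"],s["position"],s["wrist_force"])
w=env.snapshot("wrist")["pixels"][150:400,170:470];a=env.snapshot("scene")["pixels"][180:330,300:460];
c=np.zeros((500,790,3),np.uint8);c[:375,:450]=cv2.resize(w,(450,375));c[:300,460:780]=cv2.resize(a,(320,300));cv2.imwrite("pics/c2.png",c)
E
```

```text
3.3 [599.1846603  137.39641564 212.34266633] [ 0.75634833 -0.40197905  0.78258748]
```

View pics/c2.png

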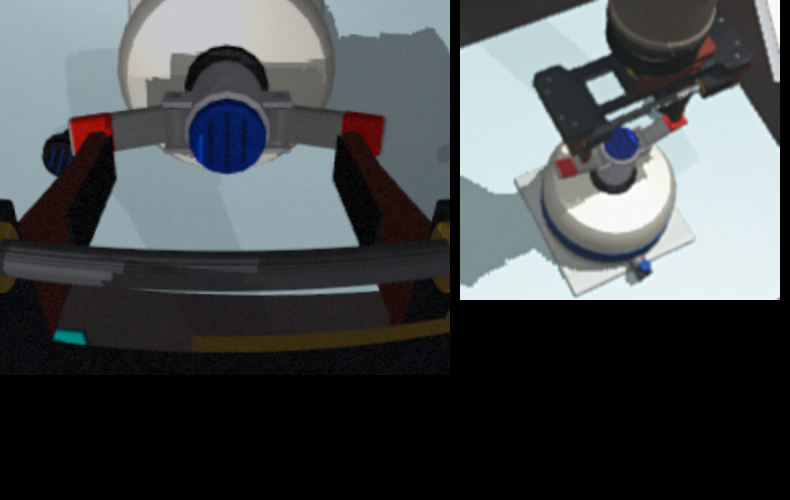

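The fingers straddle the cap almost evenly: inner edges at crop columns 115 and 335, cap at 228. Each fingertip is above its arm, so I'll press down in steps.

Call:
{"name": "arm_command", "arguments": {
  "moves": [0, 1, 8, 0, 0, 0, 1, 0, 1, 16, 0, 0, 0, 1, 0, 1, 24, 0, 0, 0, 1, 0, 1, 32, 0, 0, 0, 1, 0, 1, 40, 0, 0, 0, 1, 0, 1, 40, 0, 0, 0, 1]
}}

```text
time_s: 4.0
position: [599.4, 137.1, 171.2]
tcp_rot: [[0.999, 0.039, 0.001], [0.039, -0.999, 0.0], [0.001, -0.0, -1.0]]
wrist_force: [0.3, -0.1, -0.6]
finger_gap: 88.0
```

```bash
cat > look.py <<'E'
from bench import env
import cv2,numpy as np,sys
s=env.observe();print(s["time_s"],s["position"],s["wrist_force"],s["torque"],s["finger_gap"])
w=env.snapshot("wrist")["pixels"][150:400,170:470];a=env.snapshot("scene")["pixels"][180:330,300:460];b=env.snapshot("side")["pixels"][130:270,160:300]
c=np.zeros((600,790,3),np.uint8);c[:375,:450]=cv2.resize(w,(450,375));c[:300,460:780]=cv2.resize(a,(320,300));c[310:590,460:740]=cv2.resize(b,(280,280));cv2.imwrite(f"pics/{sys.argv[1]}.png",c)
E
python3 look.py c3
```

```text
4.0 [599.35543753 137.1449048  171.21074159] [ 0.28177873 -0.06807671 -0.629254  ] [ 0.0097156  -0.03731497  0.07952555] 87.99102819635068
```

View pics/c3.png

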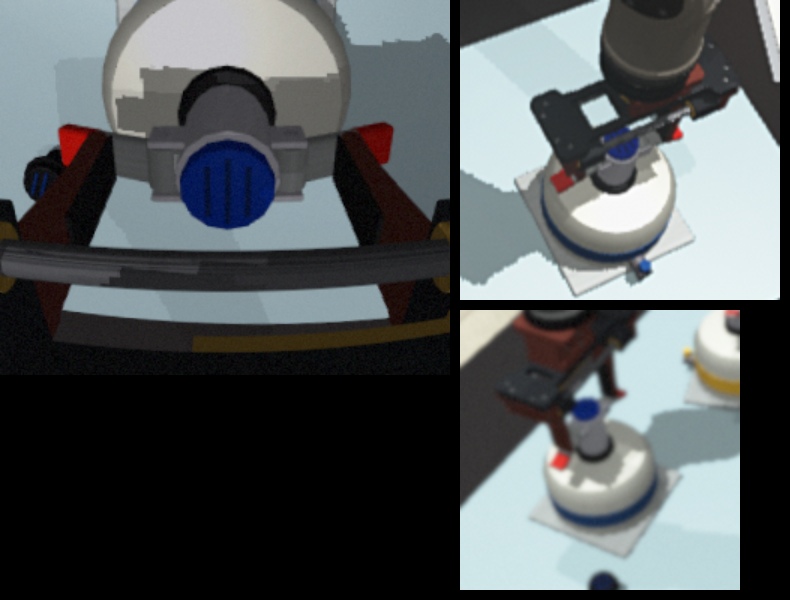

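Both arms now lie under the fingertips at about level, and the adapter is still seated. Continuing down.

Call:
{"name": "arm_command", "arguments": {
  "moves": [0, 0, 7, 0, 0, 0, 1, 0, 0, 14, 0, 0, 0, 1, 0, 0, 21, 0, 0, 0, 1, 0, 0, 28, 0, 0, 0, 1, 0, 0, 34, 0, 0, 0, 1, 0, 0, 34, 0, 0, 0, 1]
}}

```text
time_s: 4.75
position: [598.8, 136.9, 136.9]
tcp_rot: [[0.999, 0.039, -0.0], [0.039, -0.999, -0.0], [-0.0, 0.0, -1.0]]
wrist_force: [-0.5, 0.7, -0.1]
finger_gap: 88.2
```

```bash
python3 look.py c4
```

```text
4.75 [598.81541113 136.85559077 136.9340689 ] [-0.54824207  0.66799709 -0.05790871] [ 0.07065518 -0.10963536  0.00113039] 88.17216068384067
```

View pics/c4.png

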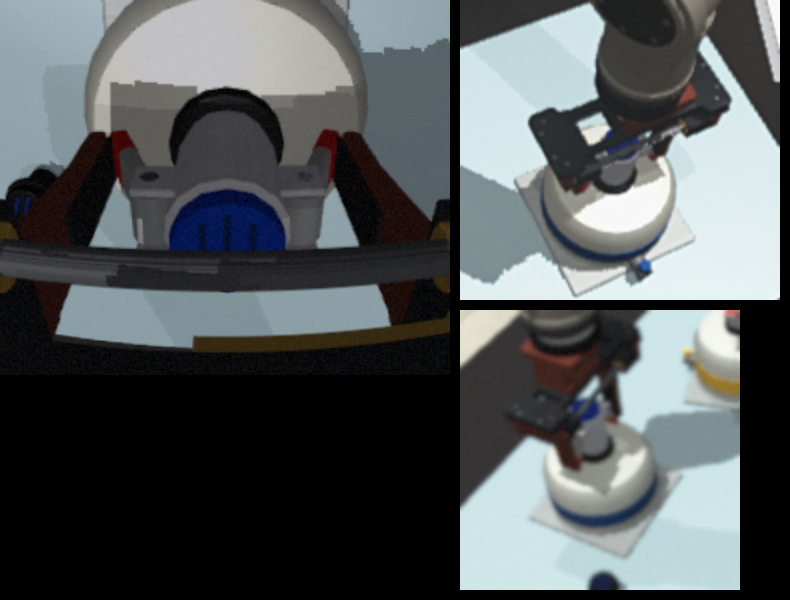

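Both arms hang well below level, inside the fingers. Next I close the jaws to press them home.

Call:
{"name": "arm_command", "arguments": {
  "moves": [0, 0, 4, 0, 0, 0, 0.8, 0, 0, 4, 0, 0, 0, 0.7, 0, 0, 4, 0, 0, 0, 0.6, 0, 0, 4, 0, 0, 0, 0.5, 0, 0, 4, 0, 0, 0, 0.5, 0, 0, 4, 0, 0, 0, 0.5, 0, 0, 4, 0, 0, 0, 0.5, 0, 0, 4, 0, 0, 0, 0.5]
}}

```text
time_s: 5.7
position: [598.4, 136.1, 133.1]
tcp_rot: [[0.999, 0.038, -0.001], [0.038, -0.999, -0.001], [-0.001, 0.001, -1.0]]
wrist_force: [0.5, -3.7, -6.4]
finger_gap: 54.4
```

```bash
python3 look.py c5
```

```text
5.7 [598.40102659 136.08468792 133.06360405] [ 0.45779116 -3.68092359 -6.39242436] [-0.69803001  0.04200254  0.0829838 ] 54.434121650360794
```

View pics/c5.png

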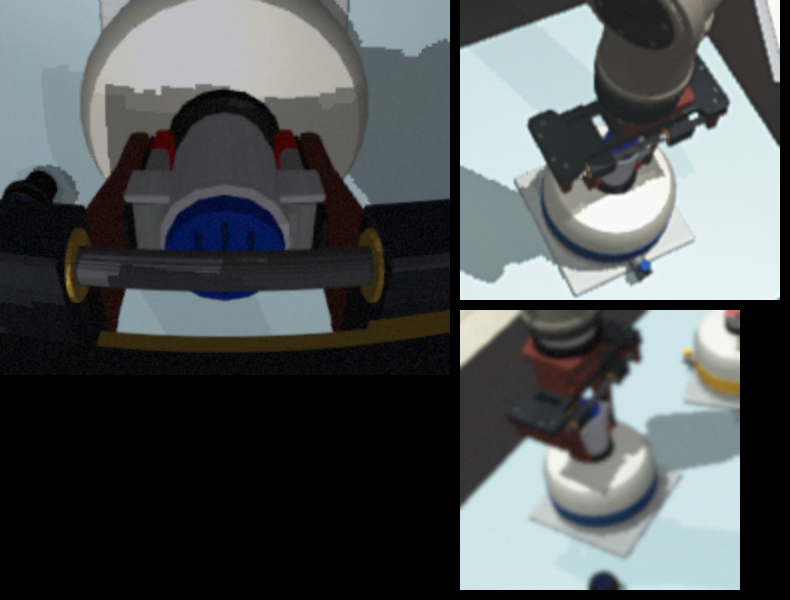

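The gap reads 54.4 mm against 55 mm expected with both arms home, and the forces are small. I'll open, lift straight up and check.

Call:
{"name": "arm_command", "arguments": {
  "moves": [0, 0, 0, 0, 0, 0, 1, 0, 0, 0, 0, 0, 0, 1, 0, 0, 0, 0, 0, 0, 1, 0, 0, 0, 0, 0, 0, 1, 0, 0, 0, 0, 0, 0, 1, 0, 0, -15, 0, 0, 0, 1, 0, 0, -40, 0, 0, 0, 1, 0, 0, -80, 0, 0, 0, 1, 0, 0, -130, 0, 0, 0, 1, 0, 0, -170, 0, 0, 0, 1, 0, 0, -170, 0, 0, 0, 1]
}}

```text
time_s: 6.95
position: [601.8, 138.4, 311.8]
tcp_rot: [[0.999, 0.039, 0.012], [0.039, -0.999, 0.004], [0.012, -0.003, -1.0]]
wrist_force: [0.0, -0.9, -0.2]
finger_gap: 87.8
```

```bash
python3 look.py c6
```

```text
6.95 [601.78791547 138.4004891  311.8371096 ] [ 0.02774844 -0.91950788 -0.18152516] [-0.01087116 -0.02255587 -0.02302895] 87.7795627443303
```

View pics/c6.png

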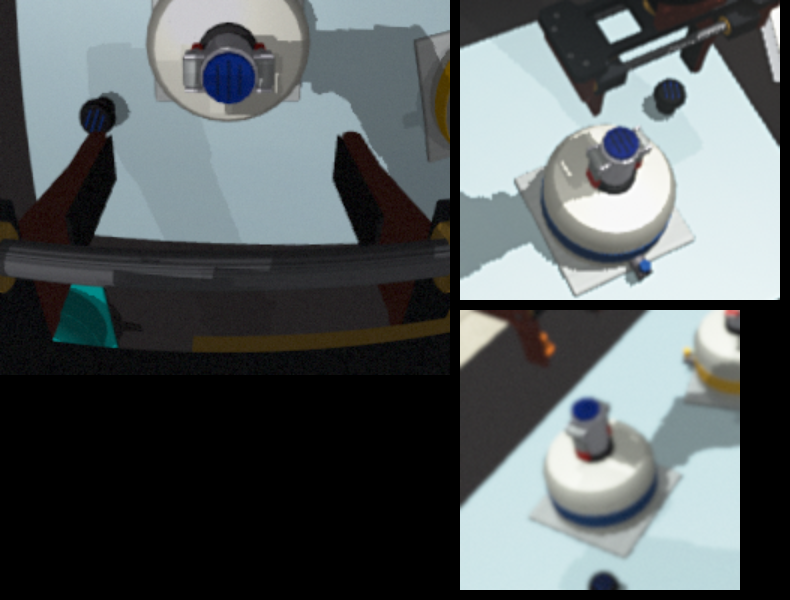

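Both arms hang against the coupler and the cap is still seated. I'll check the arm ends and the cap height from a fresh zoom.

```bash
python3 - <<'E'
from bench import env
import cv2,numpy as np
from h import *
ims={n:env.snapshot(n)["pixels"] for n in("scene","side","wrist")}
print(env.observe()["time_s"])
for n in("scene","side"):
    h=cv2.cvtColor(ims[n],cv2.COLOR_BGR2HSV)
    for nm,m in(("blue",cv2.inRange(h,(105,150,60),(130,255,255))),("red",cv2.inRange(h,(0,120,50),(8,255,255))|cv2.inRange(h,(172,120,50),(180,255,255)))):
        k,l,st,c=cv2.connectedComponentsWithStats(m)
        x0,y0=(345,225) if n=="scene" else (200,165)
        for i in range(1,k):
            if st[i,4]>2 and x0<c[i][0]<x0+65 and y0<c[i][1]<y0+55: print(n,nm,st[i],c[i].round(1))
    for s in(1,-1):
        for r in(24,27.5): print(n,"pred end",s,r,proj(n,(598.9-s*r*.045,136.3+s*r,110)).round(1))
    print(n,"waste red",[c_.round(1).tolist() for c_ in ()])
a=cv2.resize(ims["scene"][225:285,345:415],(420,360),interpolation=cv2.INTER_CUBIC)
b=cv2.resize(ims["wrist"][160:240,270:370],(370,296),interpolation=cv2.INTER_CUBIC)
c=np.zeros((600,790,3),np.uint8);c[:360,:420]=a;c[:296,420:]=b
c[360:600,:320]=cv2.resize(ims["scene"][240:360,170:330],(320,240));cv2.imwrite("pics/c7.png",c)
E
```

```text
7.25
scene blue [372 244  17  15 172] [380.2 251.2]
scene red [388 262   2   2   3] [388.3 262.3]
scene red [364 266   6   7  17] [366.1 269.8]
scene pred end 1 24 [386.8 260.3]
scene pred end 1 27.5 [388.2 259.6]
scene pred end -1 24 [366.2 269.6]
scene pred end -1 27.5 [364.7 270.2]
scene waste red []
side blue [217 175  12  10  93] [222.5 179.3]
side red [219 201   7   4  17] [221.9 202.6]
side pred end 1 24 [221.8 203.4]
side pred end 1 27.5 [221.  204.4]
side pred end -1 24 [232.4 190.1]
side pred end -1 27.5 [233.1 189.1]
side waste red []
```

View pics/c7.png

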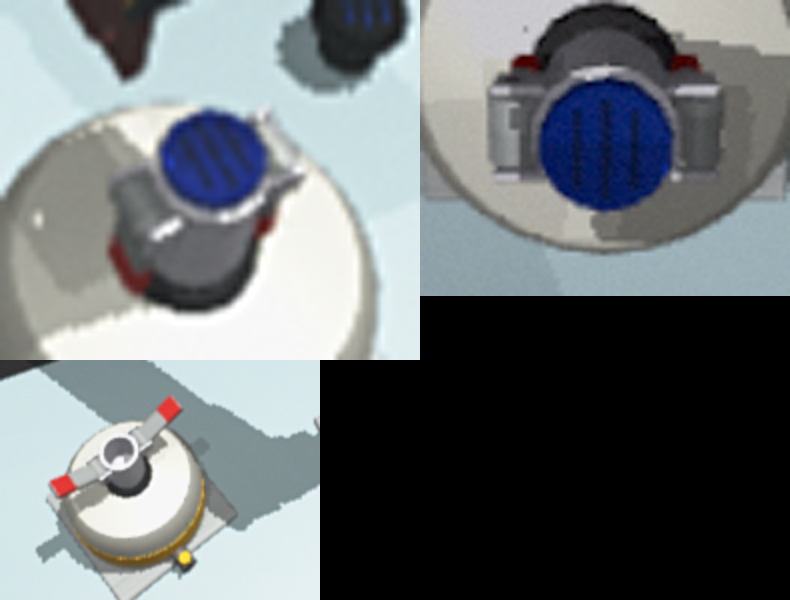

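The red ends are symmetric and where a home arm should be. The cap hasn't moved (380.2,251.2 against 380.1,250.9 at the start), and the waste arms are still up. Handing in.

```bash
python3 -c "
from bench import env
print(env.sign_off(), env.observe()['time_s'])"
```

```text
the job is handed in; nothing more can be done
the job is handed in; nothing more can be done
```

Both cam arms on the rinse canister are down and home, the adapter is still seated, and the job is handed in. I pushed the two arms down together with the open fingertips. Then I closed the jaws to press them against the coupler, opened, and lifted about 180 mm clear.

- **Arms home:** the jaws closed to 54.4 mm, against 55 mm expected over both home arms. After I let go, the red ends that showed were within about 1–3 px of where a home arm should be; the side view did not show the -y arm's end.
- **Adapter seated:** the blue cap is within 0.3 px of its starting position in both fixed cameras.
- **Waste canister:** it was not touched, and both its arms are still raised in the last picture.
- **Limits:** the last clock reading before hand-in was 7.25 s, and the highest wrist force I read was about 7.5 N. I only read forces at the end of each move.

No check failed. The wrist and fixed cameras disagreed by about 1–2 mm on the adapter's position, within the stated calibration.

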